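# Juice samples from filling rack to carrier, in reverse order

### The job

Move the four small juice bottles from the steel filling rack into the wooden carrier in reverse order: the bottle nearest the red block of the filling rack goes into the well farthest from the carrier's red block, the next one into the next well, and so on, until the one farthest from the rack's red block stands next to the carrier's. Keep them upright and set each one down gently in its own well, without dropping it.

Things in the scene. Friction and masses are not known exactly. Their poses are not given: they have to be found in the camera images.
- bottle_yellow_center (a point): centre (half-way up, 45 mm above its foot) of the small sealed juice bottle with the yellow screw cap and amber juice: round, 90 mm tall, body 44 mm in diameter, straight up to 54 mm, then a shoulder, cap 31 mm in diameter; about 0.14 kg, loose, z up. It starts upright on the disc of its cap's colour in the filling rack
- bottle_green_center (a point): centre (half-way up, 45 mm above its foot) of the small sealed juice bottle with the green screw cap and greenish yellow juice: round, 90 mm tall, body 44 mm in diameter, straight up to 54 mm, then a shoulder, cap 31 mm in diameter; about 0.14 kg, loose, z up. It starts upright on the disc of its cap's colour in the filling rack
- bottle_blue_center (a point): centre (half-way up, 45 mm above its foot) of the small sealed juice bottle with the blue screw cap and dark purple juice: round, 90 mm tall, body 44 mm in diameter, straight up to 54 mm, then a shoulder, cap 31 mm in diameter; about 0.14 kg, loose, z up. It starts upright on the disc of its cap's colour in the filling rack
- bottle_white_center (a point): centre (half-way up, 45 mm above its foot) of the small sealed juice bottle with the white screw cap and orange juice: round, 90 mm tall, body 44 mm in diameter, straight up to 54 mm, then a shoulder, cap 31 mm in diameter; about 0.14 kg, loose, z up. It starts upright on the disc of its cap's colour in the filling rack
- disc_yellow: flat yellow disc, 60 mm in diameter, 6 mm thick, fixed on the filling rack; it stays there and marks where the bottle with the yellow cap stood. Origin: centre of its underside
- disc_green: flat green disc, 60 mm in diameter, 6 mm thick, fixed on the filling rack; it stays there and marks where the bottle with the green cap stood. Origin: centre of its underside
- disc_blue: flat blue disc, 60 mm in diameter, 6 mm thick, fixed on the filling rack; it stays there and marks where the bottle with the blue cap stood. Origin: centre of its underside
- disc_white: flat white disc, 60 mm in diameter, 6 mm thick, fixed on the filling rack; it stays there and marks where the bottle with the white cap stood. Origin: centre of its underside
- filling_rack: source: fixed dark steel drip rack, 274 x 92 mm, plus a red block (30 mm high) at one end. Origin: row's centre, on the table; x along the row away from the red block (red block nearest the robot), z up; places at x = -99, -33, +33, +99 mm, y = 0. Steel edges 20 mm high along both long sides; the bottles' feet stand on the discs, 18 mm above the table
- carrier: target: fixed wooden carrier, 269 x 72 mm, four open wells in a row, plus a red block (30 mm high) at one end. Origin: row's centre, on the table; x along the row away from the red block (red block nearest the robot), z up; places at x = -99, -33, +33, +99 mm, y = 0. Wells 61 x 62 mm inside, floor 6 mm and wall tops (5 mm thick) 24 mm above the table; a seated bottle's centre is 51 mm up

How it is judged:
By the outcome, as a careful person would: the job done as asked, in the order asked, and still so for the second after the job is handed in, with the robot touching nothing.
It also fails if it takes over 120 s, if anything falls off the work surface, if the arm or the gripper's body presses on something with over 40 N, if the wrist force passes 120 N, or if a joint passes its speed limit or range.

### The arm

A 6-joint arm with a two-finger parallel gripper is mounted at the origin on the work surface. World frame = base frame: x ahead of the robot, y to its left, z up, the work surface at z = 0. Lengths are in m, angles in rad, forces in N, time in s.
With the tool pointing down it reaches from about 0.3 to 0.875 m from the base axis. Payload 6.4 kg.
Tool frame: the origin (TCP) lies midway between the tips of the shut fingers; the grasp point (between the pads) lies bot.tcp_to_grasp behind it (bot.tcp_to_grasp is the distance from the TCP to the grasp point, in m); z points along the fingers, y is the line along which they close (so a half turn about z gives the same grasp; the last joint's range is limited). The gripper opens to 85 mm and grips with 20 to 120 N. Pads are 22 mm wide; open, the fingers measure 114 mm over their backs; the gripper's body (76 mm by 85 mm) begins 54 mm behind the grasp point. The pads swing forward as they close: fully open they stand 13 mm farther back than shut.
Start: joints at [0.972, 0.181, 1.607, -0, 1.354, -0.206], TCP at [0.22, 0.531, 0.231] pointing down, gripper open.
Joint ranges: [-2.99, 2.99], [-0.89, 2.07], [0.3, 2.58], [-1.14, 4.28], [0, 2.63], [-3.12, 3.12]. Speed limits (rad/s): [2.57, 2.57, 3.01, 3.14, 3.14, 3.14].

### API

Orientations are given as a rotation vector (axis times angle).
In Python, from plant import bot, viewer, hand_in gives the robot as it stands. The module is installed in compiled form; this text tells all that it offers.
- The arm moves only by the tool play_rows, never from a script. Its argument "moves" is a list of rows, each a list of 2 entries, a list of its own where there are three numbers: the shift along the tool's x, y, z in m, then the turn, a rotation vector about the tool's x, y, z in rad. In form: [[[tx, ty, tz], [rx, ry, rz]], ...]. A call has 1 to 12 rows; each row is the pose to reach, as a shift and turn from the pose commanded when the call began, along the tool's axes at that moment; what a row does not reach only later rows make up. A row lasts 1/10 s, in which the tool goes at most 50 mm and 8.59 degrees, less where a joint would pass 70% of its speed; a pose out of reach is approached as far as the arm can. A call with a gripper value outside its range is refused whole. "fingers" is the finger opening in m, from 0 to 0.0854, set as the call begins (left out, the last holds). The fingers move at their own pace and stop on an object; "newtons" is the grip in N (left out, the last holds). Time passes only in rows, so rows that repeat a pose let the fingers close. It gives the time, the measured TCP pose, the force, the opening and the grip force at its end, in the units of the state.
- bot.sense(): the state, without advancing time (a new reading comes with each control period).
- viewer.read_camera(name): name is "scene" or "side" or "wrist"; returns the picture (384x512x3 uint8, red, green, blue); there is no depth.
- viewer.camera_info(name): a dict with "camera_matrix" (3x3 intrinsics, pixels), "world_to_cam" (4x4, takes a point from world to camera coordinates); the wrist camera has in their place "tool_from_camera" (4x4, takes a point from camera to tool coordinates, whose origin is the TCP and whose axes are the flange's). Camera axes: x right, y up, looking along -z (the intrinsics and any distortion apply to the point x, -y, -z); pixel columns grow to the right and rows downward; lengths in m; the calibration is good to about 2 mm. A picture is of the moment at which its call begins: read the wrist's pose just before it. camera_info takes no time and is no camera call.
- hand_in(): hands the job in; it is judged then, once.
The state is a dict: "t": time; "joints": joint angles; "joint_vel": joint speeds; "joint_torque": joint torques, N m; "position": TCP position; "tcp_rot": TCP orientation; "ft_force": force on the tool from outside, world axes, zero at the start; "moment": the same for the moment, N m; "opening": opening from 0.0 (shut) to 1.0 (fully open); "gripper_force": force on a finger pad.
Only numpy, scipy, OpenCV 4.12 (cv2) and the standard library are available. Lean on these libraries where they do the work, as an engineer would, in place of code of your own. Each camera call takes 0.05 s, during which the arm holds its last target. There are 200 camera calls.

## Working session

There is one attempt and no reset: what is moved stays moved. The work goes in short steps, Python scripts to look and compute and a tool call to move; the robot and the scene stay as the last step left them, time stands still between calls to the robot, and variables do not carry over. Pictures are saved under pics/ and viewed, at most 16 in all, crops included, and the job is handed in when it is done.

Besides the shell and the picture viewer there is one more tool, called after "Emit:" as name(argument=value, ...) on one line, values as JSON. play_rows: Moves the arm, as the interface text tells. Its arguments: {"type":"object","properties":{"moves":{"type":"array"},"fingers":{"type":"number"},"newtons":{"type":"number"}},"required":["moves"]}

```bash
mkdir -p pics; python3 - <<'E'
from plant import bot, viewer
import cv2, numpy as np
print(bot.tcp_to_grasp, bot.sense())
for n in ["scene","side","wrist"]:
    im=viewer.read_camera(n); cv2.imwrite(f"pics/{n}0.png",im[:,:,::-1])
    print(n,viewer.camera_info(n))
a=[cv2.imread(f"pics/{n}0.png") for n in ["scene","side"]]
E
```

```text
0.0187 {'t': 0.0, 'joints': array([ 9.71690079e-01,  1.81564597e-01,  1.60797650e+00,  1.72965887e-05,
        1.35378935e+00, -2.06322138e-01]), 'joint_vel': array([ 0.00025506, -0.00093277, -0.00119326, -0.00100484,  0.00013344,
       -0.00035756]), 'joint_torque': array([ 3.23386485e-04, -4.44894111e+01, -3.51322746e+01, -4.52356689e-04,
        9.14621574e-03, -1.07409292e-05]), 'position': array([0.21977087, 0.53076521, 0.23038613]), 'tcp_rot': array([-6.12894952e-01, -3.08051644e+00,  2.50038176e-03]), 'ft_force': array([0.71797885, 0.06911694, 0.3689613 ]), 'moment': array([ 0.05055893, -0.01363251, -0.05393651]), 'gripper_force': 0.0, 'opening': 1.0006904416693208}
scene {'camera_matrix': array([[400.89000378,   0.        , 255.92041021],
       [  0.        , 400.89000378, 194.69077305],
       [  0.        ,   0.        ,   1.        ]]), 'world_to_cam': array([[-0.51008207,  0.8600055 ,  0.01438131,  0.26340552],
       [-0.46180054, -0.28792998,  0.83894969,  0.15977706],
       [ 0.72564216,  0.4212919 ,  0.54401892, -1.26111228],
       [ 0.        ,  0.        ,  0.  
[... 304 characters left out ...]
5972055,  0.86449225, -0.25434838],
       [-0.60125933,  0.62115801,  0.50264296, -0.4333969 ],
       [ 0.        ,  0.        ,  0.        ,  1.        ]])}
wrist {'camera_matrix': array([[340.10311458,   0.        , 253.0791537 ],
       [  0.        , 340.10311458, 195.15906644],
       [  0.        ,   0.        ,   1.        ]]), 'tool_from_camera': array([[ 1.20962833e-04,  9.46319436e-01,  3.23232905e-01,
         8.23820456e-02],
       [ 9.99999953e-01, -2.05785466e-04,  2.28243961e-04,
         4.03162505e-05],
       [ 2.82508331e-04,  3.23232863e-01, -9.46319416e-01,
        -1.44517168e-01],
       [ 0.00000000e+00,  0.00000000e+00,  0.00000000e+00,
         1.00000000e+00]])}
```

View pics/scene0.png

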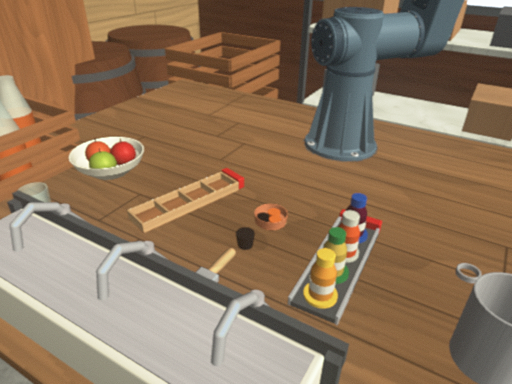

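View pics/side0.png

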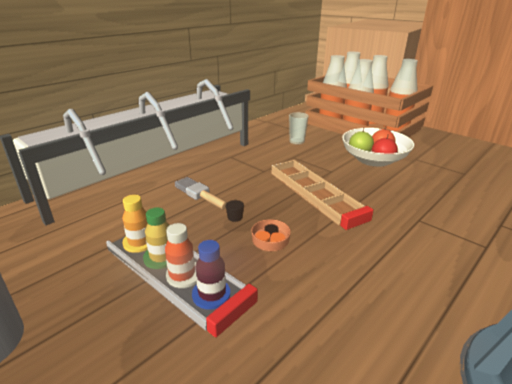

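View pics/wrist0.png

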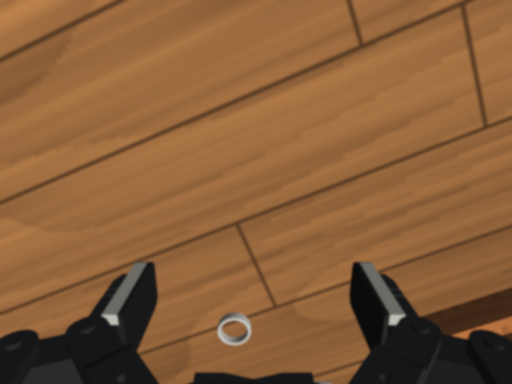

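The scene view shows the bottles in the order blue, white, green, yellow, counting away from the rack's red block (372,222). The carrier lies at (190,200) with its red block at (233,179). I'll enlarge both views for pixel readings.

```bash
python3 - <<'E'
import cv2, numpy as np
s=cv2.imread("pics/scene0.png"); d=cv2.imread("pics/side0.png")
def crop(im,x,y,w,h,k): 
    c=cv2.resize(im[y:y+h,x:x+w],None,fx=k,fy=k,interpolation=cv2.INTER_CUBIC)
    for i in range(0,w,10): cv2.putText(c,str(x+i),(i*k,8),0,.3,(255,255,255),1); cv2.line(c,(i*k,0),(i*k,c.shape[0]),(255,255,255) if 0 else (200,200,200),1) if i%20==0 else None
    for i in range(0,h,10): cv2.putText(c,str(y+i),(0,i*k+4),0,.3,(255,255,255),1); cv2.line(c,(0,i*k),(c.shape[1],i*k),(200,200,200),1) if i%20==0 else None
    return c
cv2.imwrite("pics/c1.png",np.hstack([crop(s,280,180,110,150,4)[:600],crop(s,120,160,85,150,4)])[:,:800])
a=crop(s,120,160,130,75,6); cv2.imwrite("pics/c2.png",a)
cv2.imwrite("pics/c1.png",crop(s,285,185,105,140,4))
cv2.imwrite("pics/c3.png",crop(d,100,150,280,185,3)[:, :800] if 0 else crop(d,100,190,160,145,4))
cv2.imwrite("pics/c4.png",crop(d,260,150,120,80,6))
E
```

```text
(no output)
```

View pics/c1.png

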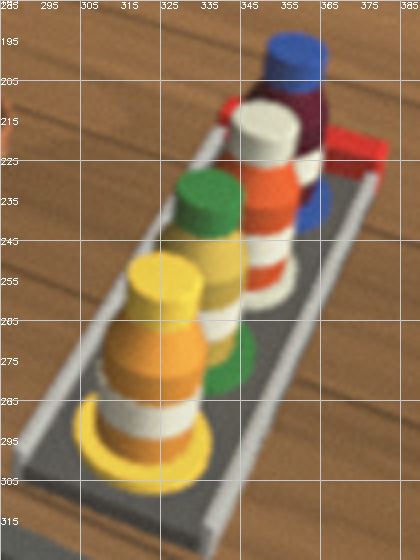

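View pics/c2.png

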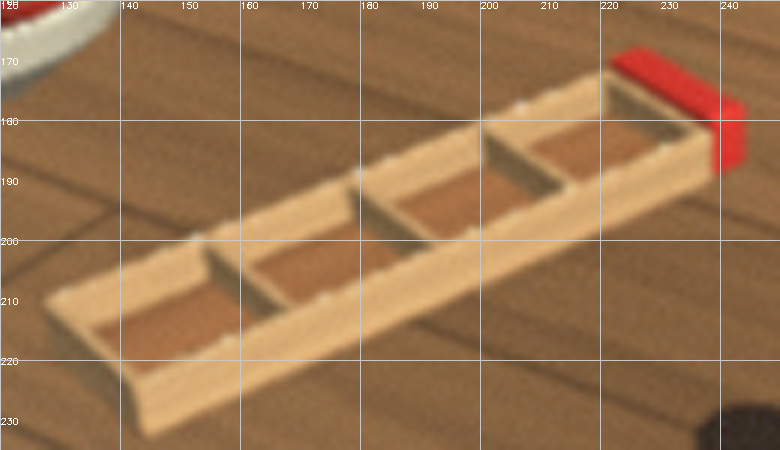

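View pics/c3.png

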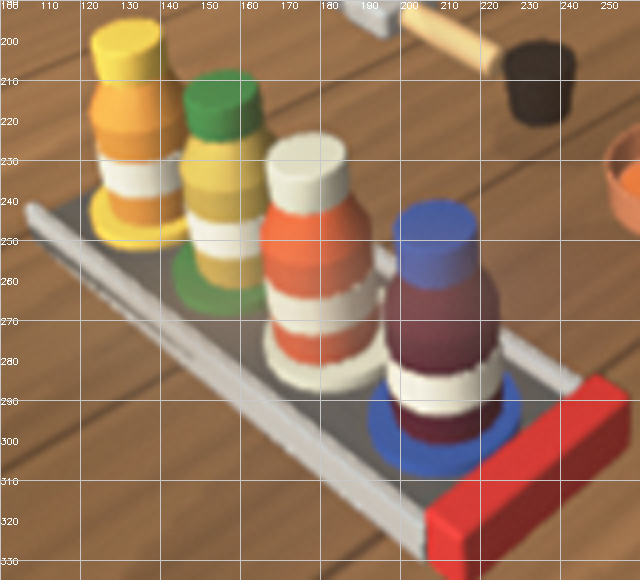

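View pics/c4.png

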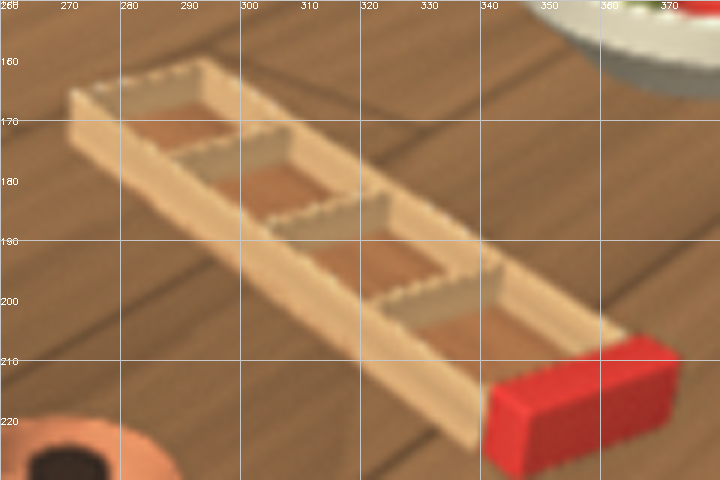

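```bash
cat > geo.py <<'E'
import numpy as np
from scipy.optimize import least_squares
from plant import viewer
C={n:viewer.camera_info(n) for n in ("scene","side")}
def proj(n,p):
    K=C[n]["camera_matrix"];M=C[n]["world_to_cam"]
    q=np.atleast_2d(p)@M[:3,:3].T+M[:3,3]
    return np.c_[K[0,2]+K[0,0]*q[:,0]/-q[:,2],K[1,2]+K[1,1]*q[:,1]/q[:,2]]
E
python3 - <<'E'
from geo import *
obs={"blue":((359.2,197.2),(208.8,245)),"white":((351.5,214.4),(176.5,227.8)),"green":((337.5,231.7),(155.8,212)),"yellow":((326.5,252.6),(131.5,199.1))}
P=[]
for k,(a,b) in obs.items():
    f=lambda v:np.r_[proj("scene",[v[0],v[1],.108])[0]-a,proj("side",[v[0],v[1],.108])[0]-b]
    r=least_squares(f,[.4,.2]);P.append(r.x);print(k,r.x.round(4),r.fun.round(1))
L=lambda v,o:np.c_[v[0]+np.cos(v[2])*o[:,0]-np.sin(v[2])*o[:,1],v[1]+np.sin(v[2])*o[:,0]+np.cos(v[2])*o[:,1],o[:,2]]
o=np.array([[x,0,0] for x in(-.099,-.033,.033,.099)])
P=np.array(P); d=P[3]-P[0]
r=least_squares(lambda v:(L(v,o)[:,:2]-P).ravel(),[*P.mean(0),np.arctan2(d[1],d[0])]);print("rack",r.x.round(4),(r.fun*1e3).round(1)); print(L(r.x,o).round(4))
a,b=.1345,.036
pts=[("scene",a,-b,.024,127.5,210.3),("scene",a,b,.024,143,222.8),("scene",a,b,0,145,232.8),("scene",-a,b,.024,238.7,182.2),("scene",-a,b,0,238.7,191),("scene",-a,-b,.024,220.8,171.7),
("side",a,b,.024,272,165),("side",a,b,0,272,173.3),("side",a,-b,.024,293.8,160),("side",-a,b,.024,340.7,214.7),("side",-a,b,0,339.3,225.5),("side",-a,-b,.024,365.8,205.8)]
f=lambda v:np.concatenate([(proj(n,L(v,np.array([[x,y,z]])))[0]-(u,w)) for n,x,y,z,u,w in pts])
best=min((least_squares(f,[.45,-.15,t],loss="soft_l1") for t in(0,-1,1)),key=lambda r:r.cost)
print("carrier",best.x.round(4),f(best.x).reshape(-1,2).round(1)); print(L(best.x,o).round(4))
E
```

```text
blue [0.4312 0.19  ] [-0.  -0.8 -0.3 -0.1]
white [0.4985 0.1975] [-0.  -0.3 -0.1 -0. ]
green [0.561  0.1941] [ 0.3 -0.7 -0.3 -0.8]
yellow [0.6257 0.2   ] [ 0.5  0.1  0.3 -0.8]
rack [0.5291 0.1954 0.0411] [-1.   1.3 -2.4 -3.4  1.1  2.7  2.3 -0.5]
[[0.4302 0.1913 0.    ]
 [0.4961 0.1941 0.    ]
 [0.5621 0.1968 0.    ]
 [0.628  0.1995 0.    ]]
carrier [ 0.513  -0.1965 -0.2985] [[-0.5 -0.7]
 [-0.   1.4]
 [-0.5  0.2]
 [ 0.2 -0.5]
 [ 0.2 -1.2]
 [ 0.4 -0.7]
 [-0.8 -0.5]
 [-1.1 -0.6]
 [ 0.3 -1.2]
 [-0.1  1. ]
 [-0.1 -0.2]
 [ 1.2  0.7]]
[[ 0.4184 -0.1674  0.    ]
 [ 0.4814 -0.1868  0.    ]
 [ 0.5445 -0.2062  0.    ]
 [ 0.6076 -0.2256  0.    ]]
```

```bash
cat > go.py <<'E'
import sys, numpy as np
from scipy.spatial.transform import Rotation as R
from plant import bot
s=bot.sense(); R0=R.from_rotvec(s["tcp_rot"])
def rel(x,y,z,deg):  # deg: world angle of tool y, tool z down
    a=np.radians(deg); ty=[np.cos(a),np.sin(a),0]; tz=[0,0,-1.]
    T=R.from_matrix(np.c_[np.cross(ty,tz),ty,tz])
    return R0.inv().apply(np.array([x,y,z])-s["position"]).round(4), (R0.inv()*T).as_rotvec().round(3)
a=list(map(float,sys.argv[1:]))
for i in range(0,len(a),4): print(a[i:i+4],*rel(*a[i:i+4]))
print(s["position"].round(4),s["joints"].round(2),s["ft_force"].round(1))
E
python3 go.py .627 .1997 .2 92.4
```

```text
[0.627, 0.1997, 0.2, 92.4] [-0.5029 -0.1501  0.0307] [-0.001 -0.001 -0.435]
[0.2199 0.5309 0.2306] [ 0.97  0.18  1.61  0.    1.35 -0.21] [ 0.   0.3 -0.4]
```

Emit:
play_rows(moves=[[[-0.02,-0.006,0.001],[0,0,-0.06]],[[-0.06,-0.018,0.004],[0,0,-0.12]],[[-0.105,-0.031,0.007],[0,0,-0.18]],[[-0.15,-0.045,0.01],[0,0,-0.24]],[[-0.195,-0.058,0.012],[0,0,-0.3]],[[-0.24,-0.072,0.015],[0,0,-0.36]],[[-0.285,-0.085,0.018],[0,0,-0.4]],[[-0.33,-0.1,0.021],[0,0,-0.435]],[[-0.375,-0.112,0.024],[0,0,-0.435]],[[-0.42,-0.126,0.027],[0,0,-0.435]],[[-0.465,-0.139,0.029],[0,0,-0.435]],[[-0.503,-0.15,0.031],[0,0,-0.435]]], fingers=0.0854)

```text
t: 1.35
position: [0.6288, 0.1981, 0.1997]
tcp_rot: [0.065, -3.14, 0.0]
ft_force: [-0.0, 0.4, -0.2]
opening: 1.005
gripper_force: 0.0
```

```bash
python3 go.py .627 .1997 .04 92.4; python3 - <<'E'
from plant import viewer
import cv2
cv2.imwrite("pics/w1.png",viewer.read_camera("wrist")[:,:,::-1])
E
```

```text
[0.627, 0.1997, 0.04, 92.4] [0.0017 0.0017 0.1597] [-0.    -0.    -0.001]
[0.6288 0.1981 0.1997] [ 0.13  0.39  1.41 -0.    1.34 -1.49] [-0.   0.4 -0.2]
```

View pics/w1.png

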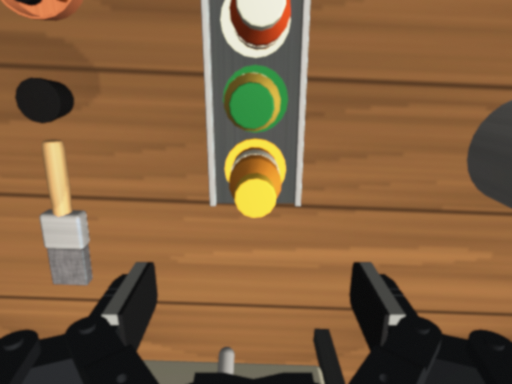

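The wrist view shows the yellow cap's top at (257,198) and the green one's at (252,107). The rack runs straight up the picture, so the yaw is right. I'll back-project these two as a check.

```bash
cat > wr.py <<'E'
import sys, numpy as np
from scipy.spatial.transform import Rotation as R
from plant import bot, viewer
s=bot.sense(); c=viewer.camera_info("wrist"); K=c["camera_matrix"]; T=c["tool_from_camera"]; W=R.from_rotvec(s["tcp_rot"])
def bp(u,v,z):
    d=W.apply(T[:3,:3]@np.array([(u-K[0,2])/K[0,0],-(v-K[1,2])/K[1,1],-1])); o=s["position"]+W.apply(T[:3,3])
    return (o+d*(z-o[2])/d[2]).round(4)
a=list(map(float,sys.argv[1:]))
for i in range(0,len(a),3): print(a[i:i+3],bp(*a[i:i+3]))
E
python3 wr.py 257 198 .108 252 107 .108 212 206 .02 299 206 .02
```

```text
[257.0, 198.0, 0.108] [0.6331 0.1958 0.108 ]
[252.0, 107.0, 0.108] [0.5684 0.1898 0.108 ]
[212.0, 206.0, 0.02] [0.6745 0.1524 0.02  ]
[299.0, 206.0, 0.02] [0.6711 0.2408 0.02  ]
```

Emit:
play_rows(moves=[[[-0.001,-0.001,0.02],[0,0,0]],[[-0.002,-0.001,0.045],[0,0,0]],[[-0.002,-0.001,0.07],[0,0,0]],[[-0.002,-0.001,0.07],[0,0,0]]])

```text
t: 1.8
position: [0.6261, 0.1988, 0.1255]
tcp_rot: [0.066, -3.132, 0.001]
ft_force: [-0.6, 0.8, -0.6]
opening: 0.998
gripper_force: 0.0
```

```bash
python3 - <<'E'
from plant import bot,viewer
import cv2
print(bot.sense()["position"])
cv2.imwrite("pics/w2.png",viewer.read_camera("wrist")[:,:,::-1])
E
```

```text
[0.62609671 0.1987591  0.12546763]
```

View pics/w2.png

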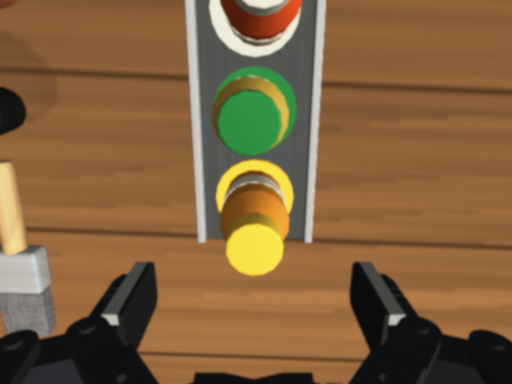

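```bash
python3 wr.py 255 249 .108 249.5 115 .108 203 241 .02 308 242 .02;  python3 go.py .631 .197 .04 92.4; python3 -c "
from plant import bot; s=bot.sense(); print(s['joint_vel'].round(3),s['tcp_rot'])"
```

```text
[255.0, 249.0, 0.108] [0.6318 0.1999 0.108 ]
[249.5, 115.0, 0.108] [0.5613 0.1942 0.108 ]
[203.0, 241.0, 0.02] [0.6722 0.1593 0.02  ]
[308.0, 242.0, 0.02] [0.6694 0.2456 0.02  ]
[0.631, 0.197, 0.04, 92.4] [-0.0038 -0.0022  0.088 ] [-0.    -0.005  0.   ]
[0.6275 0.1991 0.128 ] [ 0.13  0.46  1.46  0.    1.22 -1.49] [-0.2  0.2  0.4]
[ 0.001 -0.041 -0.048  0.     0.008 -0.001] [ 6.61612915e-02 -3.13582662e+00  8.33977009e-04]
```

Emit:
play_rows(moves=[[[0,0.001,0.01],[0,0,0]],[[0,0.001,0.03],[0,0,0]],[[0,0.001,0.052],[0,0,0]],[[0,0.001,0.072],[0,0,0]],[[0,0.001,0.084],[0,0,0]],[[0,0.001,0.089],[0,0,0]],[[0,0.001,0.089],[0,0,0]],[[0,0.001,0.089],[0,0,0]]])

```text
t: 2.65
position: [0.6303, 0.2004, 0.0425]
tcp_rot: [-0.066, 3.139, 0.0]
ft_force: [0.1, -0.3, 0.4]
opening: 0.998
gripper_force: 0.0
```

Emit:
play_rows(moves=[[[0,0,0],[0,0,0]],[[0,0,0],[0,0,0]],[[0,0,0],[0,0,0]],[[0,0,0],[0,0,0]],[[0,0,0],[0,0,0]],[[0,0,0],[0,0,0]],[[0,0,0],[0,0,0]],[[0,0,0],[0,0,0]]], fingers=0.03, newtons=30)

```text
t: 3.45
position: [0.6299, 0.2002, 0.0421]
tcp_rot: [-0.066, 3.14, 0.0]
ft_force: [-0.6, -1.7, 5.4]
opening: 0.506
gripper_force: 31.0
```

```bash
python3 go.py .629 .1997 .2 92.4 .4184 -.1674 .2 72.9;  python3 - <<'E'
from plant import viewer
import cv2
d=cv2.cvtColor(viewer.read_camera("side"),4)[130:350,60:320]
cv2.imwrite("pics/s1.png",cv2.resize(d,None,fx=3,fy=2.7))
E
```

```text
[0.629, 0.1997, 0.2, 92.4] [ 0.0008 -0.0005 -0.1579] [0.    0.001 0.   ]
[0.4184, -0.1674, 0.2, 72.9] [ 0.2267 -0.3584 -0.1582] [0.    0.001 0.341]
[0.6299 0.2002 0.0421] [ 0.13  0.57  1.49 -0.    1.07 -1.48] [-0.6 -1.7  5.4]
```

View pics/s1.png

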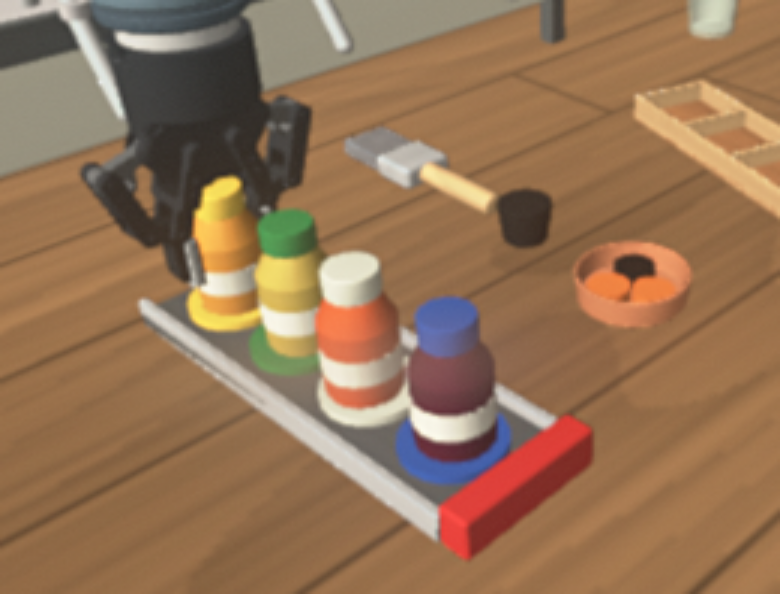

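Emit:
play_rows(moves=[[[0,0,-0.008],[0,0,0]],[[0,0,-0.03],[0,0,0]],[[0,0,-0.06],[0,0,0]],[[0,0,-0.09],[0,0,0]],[[0,0,-0.12],[0,0,0]],[[0,0,-0.135],[0,0,0]],[[0,0,-0.14],[0,0,0]]])

```text
t: 4.2
position: [0.6302, 0.2004, 0.1833]
tcp_rot: [-0.066, 3.138, 0.001]
ft_force: [-0.1, 0.1, -1.7]
opening: 0.506
gripper_force: 30.7
```

Emit:
play_rows(moves=[[[0.01,-0.015,0],[0,0,0.02]],[[0.028,-0.043,0],[0,0,0.05]],[[0.05,-0.078,0],[0,0,0.08]],[[0.073,-0.114,0],[0,0,0.12]],[[0.096,-0.15,0],[0,0,0.16]],[[0.12,-0.188,0],[0,0,0.2]],[[0.144,-0.226,0],[0,0,0.24]],[[0.167,-0.262,0],[0,0,0.27]],[[0.189,-0.297,0],[0,0,0.3]],[[0.208,-0.328,0],[0,0,0.32]],[[0.221,-0.349,0],[0,0,0.335]],[[0.227,-0.358,0],[0,0,0.341]]])

```text
t: 5.4
position: [0.4159, -0.1682, 0.1799]
tcp_rot: [-0.472, -3.104, -0.001]
ft_force: [0.3, -0.4, -1.6]
opening: 0.503
gripper_force: 30.9
```

Emit:
play_rows(moves=[[[0,0,0],[0,0,0]],[[0,0,0],[0,0,0]]])

```text
t: 5.6
position: [0.4177, -0.1663, 0.1807]
tcp_rot: [-0.467, -3.106, -0.002]
ft_force: [-0.1, 0.3, -0.1]
opening: 0.507
gripper_force: 30.9
```

```bash
python3 go.py .4184 -.1674 .028 72.9;  python3 - <<'E'
from plant import viewer
import cv2
cv2.imwrite("pics/w3.png",viewer.read_camera("wrist")[:,:,::-1])
E
```

```text
[0.4184, -0.1674, 0.028, 72.9] [-0.0012 -0.001   0.1527] [ 0.001 -0.001 -0.   ]
[ 0.4177 -0.1663  0.1807] [-0.64 -0.05  1.96  0.    1.23 -1.92] [-0.1  0.3 -0.1]
```

View pics/w3.png

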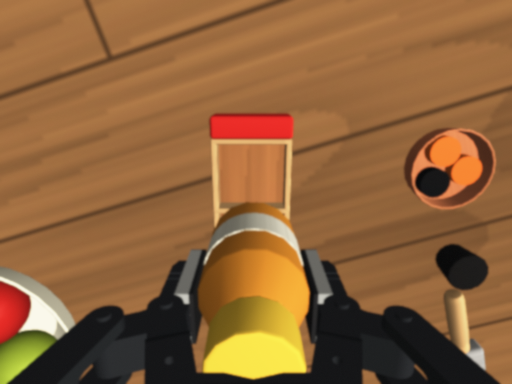

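The wrist view over the carrier shows its red block at (251,126), the end wall's top outer corners at about (212,140) and (292,140), and the first divider near row 212.

```bash
python3 wr.py 212 140 .024 292 140 .024 252 140 .024 
```

```text
[212.0, 140.0, 0.024] [ 0.3773 -0.1917  0.024 ]
[292.0, 140.0, 0.024] [ 0.3981 -0.1238  0.024 ]
[252.0, 140.0, 0.024] [ 0.3877 -0.1577  0.024 ]
```

Emit:
play_rows(moves=[[[-0.003,-0.001,0.01],[0,0,0]],[[-0.003,-0.001,0.03],[0,0,0]],[[-0.003,-0.001,0.055],[0,0,0]],[[-0.003,-0.001,0.08],[0,0,0]],[[-0.003,-0.001,0.103],[0,0,0]],[[-0.003,-0.001,0.12],[0,0,0]],[[-0.003,-0.001,0.132],[0,0,0]],[[-0.003,-0.001,0.14],[0,0,0]],[[-0.003,-0.001,0.145],[0,0,0]],[[-0.003,-0.001,0.148],[0,0,0]],[[-0.003,-0.001,0.149],[0,0,0]],[[-0.003,-0.001,0.15],[0,0,0]]])

```text
t: 6.85
position: [0.4207, -0.1692, 0.0317]
tcp_rot: [0.468, 3.106, -0.001]
ft_force: [0.6, -0.9, -0.6]
opening: 0.504
gripper_force: 30.9
```

```bash
python3 go.py .421 -.168 .0302 72.9;  python3 - <<'E'
from plant import viewer
import cv2
d=viewer.read_camera("side")[130:250,240:400,::-1]
e=viewer.read_camera("scene")[120:240,110:270,::-1]
import numpy as np
cv2.imwrite("pics/s2.png",cv2.resize(np.hstack([d,e]),None,fx=2.5,fy=2.5))
E
```

```text
[0.421, -0.168, 0.0302, 72.9] [0.0001 0.0013 0.0015] [-0.     0.001 -0.   ]
[ 0.4207 -0.1692  0.0317] [-0.65  0.21  2.04  0.    0.89 -1.92] [ 0.6 -0.9 -0.6]
```

View pics/s2.png

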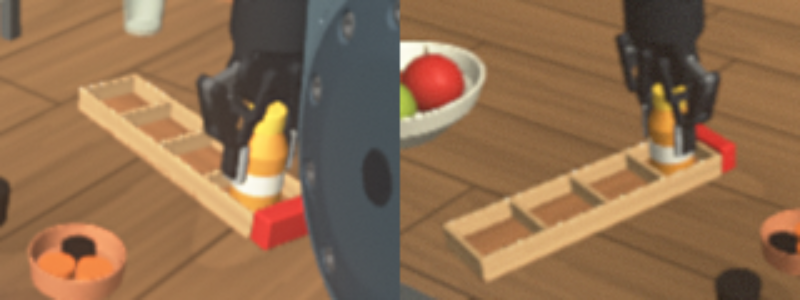

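The yellow bottle is inside the well beside the red block in both views, hanging about 1.5 mm above the floor.

Emit:
play_rows(moves=[[[0,0.001,0.0005],[0,0,0]],[[0,0.001,0.001],[0,0,0]],[[0,0.001,0.0015],[0,0,0]],[[0,0.001,0.002],[0,0,0]],[[0,0.001,0.002],[0,0,0]]])

```text
t: 7.45
position: [0.4207, -0.168, 0.03]
tcp_rot: [-0.467, -3.107, 0.0]
ft_force: [-2.6, 2.1, 8.9]
opening: 0.501
gripper_force: 31.9
```

Emit:
play_rows(moves=[[[0,0,0],[0,0,0]],[[0,0,0],[0,0,0]],[[0,0,0],[0,0,0]],[[0,0,0],[0,0,0]],[[0,0,0],[0,0,0]],[[0,0,-0.01],[0,0,0]],[[0,0,-0.03],[0,0,0]],[[0,0,-0.06],[0,0,0]],[[0,0,-0.1],[0,0,0]],[[0,0,-0.135],[0,0,0]],[[0,0,-0.15],[0,0,0]],[[0,0,-0.15],[0,0,0]]], fingers=0.075)

```text
t: 8.65
position: [0.4222, -0.1691, 0.1827]
tcp_rot: [0.466, 3.101, -0.005]
ft_force: [-0.2, -1.0, 0.7]
opening: 0.877
gripper_force: 0.0
```

```bash
python3 go.py .564 .197 .18 92.4
```

```text
[0.564, 0.197, 0.18, 92.4] [-0.0278  0.3916  0.002 ] [-0.003  0.006 -0.341]
[ 0.4222 -0.1691  0.1827] [-0.64 -0.05  1.95  0.    1.23 -1.92] [-0.2 -1.   0.7]
```

Emit:
play_rows(moves=[[[-0.001,0.015,0],[0,0,-0.02]],[[-0.004,0.05,0],[0,0,-0.05]],[[-0.007,0.09,0],[0,0,-0.09]],[[-0.01,0.13,0],[0,0,-0.13]],[[-0.013,0.17,0],[0,0,-0.17]],[[-0.016,0.21,0],[0,0,-0.21]],[[-0.019,0.25,0],[0,0,-0.25]],[[-0.022,0.29,0],[0,0,-0.28]],[[-0.025,0.33,0],[0,0,-0.31]],[[-0.027,0.365,0],[0,0,-0.33]],[[-0.029,0.385,0],[0,0,-0.341]],[[-0.0295,0.391,0],[0,0,-0.341]]], fingers=0.0854)

```text
t: 9.85
position: [0.5632, 0.1989, 0.1776]
tcp_rot: [0.07, -3.138, -0.0]
ft_force: [-0.0, -0.7, -0.3]
opening: 1.0
gripper_force: 0.0
```

Emit:
play_rows(moves=[[[0,0,0],[0,0,0]],[[0,0,0],[0,0,0]]])

```text
t: 10.05
position: [0.5631, 0.1961, 0.1785]
tcp_rot: [0.065, -3.139, 0.001]
ft_force: [0.3, -0.0, -0.2]
opening: 0.998
gripper_force: 0.0
```

```bash
python3 go.py .564 .197 .041 92.4; python3 - <<'E'
from plant import viewer
import cv2, numpy as np
w=viewer.read_camera("wrist")[:,:,::-1]
e=viewer.read_camera("scene")[120:312,110:270,::-1]
cv2.imwrite("pics/w4.png",np.hstack([w,cv2.resize(e,(288,384))]))
E
```

```text
[0.564, 0.197, 0.041, 92.4] [-0.0011  0.001   0.1375] [-0.001 -0.002 -0.   ]
[0.5631 0.1961 0.1785] [ 0.14  0.28  1.6  -0.    1.26 -1.48] [ 0.3 -0.  -0.2]
```

View pics/w4.png

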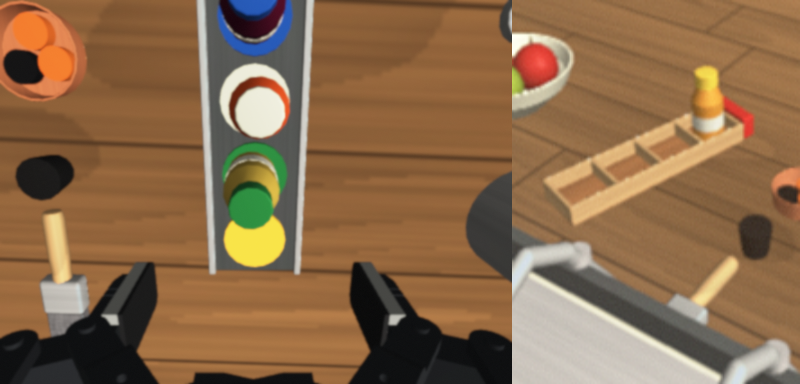

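The yellow bottle stands upright in the well by the carrier's red block. In the wrist view the green cap's top is at (251,205), the white one's at (261,112) and the bare yellow disc at (254,239).

```bash
python3 wr.py 251 205 .108 261 112 .108 254.5 239 .018
```

```text
[251.0, 205.0, 0.108] [0.5617 0.1939 0.108 ]
[261.0, 112.0, 0.108] [0.5002 0.1977 0.108 ]
[254.5, 239.0, 0.018] [0.6312 0.1995 0.018 ]
```

Emit:
play_rows(moves=[[[0.001,-0.002,0.01],[0,0,0]],[[0.001,-0.002,0.035],[0,0,0]],[[0.001,-0.002,0.065],[0,0,0]],[[0.001,-0.002,0.092],[0,0,0]],[[0.001,-0.002,0.113],[0,0,0]],[[0.001,-0.002,0.127],[0,0,0]],[[0.001,-0.002,0.135],[0,0,0]],[[0.001,-0.002,0.137],[0,0,0]],[[0.001,-0.002,0.137],[0,0,0]],[[0.001,-0.002,0.137],[0,0,0]]])

```text
t: 11.15
position: [0.5638, 0.1951, 0.0434]
tcp_rot: [-0.066, 3.139, 0.0]
ft_force: [0.3, 0.2, 0.2]
opening: 1.0
gripper_force: 0.0
```

Emit:
play_rows(moves=[[[0,0,0],[0,0,0]],[[0,0,0],[0,0,0]],[[0,0,0],[0,0,0]],[[0,0,0],[0,0,0]],[[0,0,0],[0,0,0]],[[0,0,0],[0,0,0]],[[0,0,0],[0,0,0]],[[0,0,0],[0,0,0]]], fingers=0.03, newtons=30)

```text
t: 11.95
position: [0.5633, 0.1951, 0.0429]
tcp_rot: [-0.066, 3.14, 0.0]
ft_force: [-1.6, -0.7, 5.6]
opening: 0.508
gripper_force: 31.0
```

Emit:
play_rows(moves=[[[0,0,-0.008],[0,0,0]],[[0,0,-0.03],[0,0,0]],[[0,0,-0.06],[0,0,0]],[[0,0,-0.09],[0,0,0]],[[0,0,-0.12],[0,0,0]],[[0,0,-0.135],[0,0,0]],[[0,0,-0.14],[0,0,0]],[[0,0,-0.14],[0,0,0]]])

```text
t: 12.75
position: [0.5627, 0.195, 0.182]
tcp_rot: [0.066, -3.141, 0.0]
ft_force: [-0.4, -0.0, -0.9]
opening: 0.508
gripper_force: 30.9
```

```bash
python3 go.py .484 -.1875 .18 72.9
```

```text
[0.484, -0.1875, 0.18, 72.9] [ 0.0948 -0.3788  0.002 ] [-0.    -0.     0.341]
[0.5627 0.195  0.182 ] [ 0.13  0.27  1.6  -0.    1.27 -1.48] [-0.4 -0.  -0.9]
```

Emit:
play_rows(moves=[[[0.004,-0.015,0],[0,0,0.02]],[[0.012,-0.046,0],[0,0,0.05]],[[0.021,-0.083,0],[0,0,0.08]],[[0.03,-0.122,0],[0,0,0.12]],[[0.04,-0.161,0],[0,0,0.16]],[[0.05,-0.2,0],[0,0,0.2]],[[0.06,-0.24,0],[0,0,0.24]],[[0.07,-0.279,0],[0,0,0.27]],[[0.079,-0.316,0],[0,0,0.3]],[[0.087,-0.348,0],[0,0,0.32]],[[0.092,-0.37,0],[0,0,0.335]],[[0.095,-0.379,0.001],[0,0,0.341]]])

```text
t: 13.95
position: [0.4822, -0.1897, 0.1797]
tcp_rot: [-0.473, -3.103, -0.001]
ft_force: [-0.3, 0.4, -2.4]
opening: 0.508
gripper_force: 31.0
```

Emit:
play_rows(moves=[[[0,0,0],[0,0,0]],[[0,0,0.01],[0,0,0]],[[0,0,0.03],[0,0,0]],[[0,0,0.055],[0,0,0]],[[0,0,0.08],[0,0,0]],[[0,0,0.1],[0,0,0]],[[0,0,0.115],[0,0,0]],[[0,0,0.123],[0,0,0]],[[0,0,0.127],[0,0,0]],[[0,0,0.128],[0,0,0]],[[0,0,0.128],[0,0,0]]])

```text
t: 15.05
position: [0.4844, -0.1877, 0.0538]
tcp_rot: [0.467, 3.106, -0.001]
ft_force: [-0.5, -0.4, -1.5]
opening: 0.505
gripper_force: 31.0
```

```bash
python3 go.py .484 -.1875 .0309 72.9
```

```text
[0.484, -0.1875, 0.0309, 72.9] [0.0005 0.     0.0229] [-0.     0.001  0.   ]
[ 0.4844 -0.1877  0.0538] [-0.6   0.3   1.87 -0.    0.97 -1.87] [-0.5 -0.4 -1.5]
```

Emit:
play_rows(moves=[[[0,0,0.005],[0,0,0]],[[0,0,0.011],[0,0,0]],[[0,0,0.016],[0,0,0]],[[0,0,0.019],[0,0,0]],[[0,0,0.021],[0,0,0]],[[0,0,0.022],[0,0,0]],[[0,0,0.0225],[0,0,0]],[[0,0,0.023],[0,0,0]],[[0,0,0.0235],[0,0,0]],[[0,0,0.0235],[0,0,0]]])

```text
t: 16.05
position: [0.484, -0.1877, 0.0309]
tcp_rot: [-0.467, -3.106, 0.0]
ft_force: [-5.7, 1.9, 10.5]
opening: 0.509
gripper_force: 32.2
```

Emit:
play_rows(moves=[[[0,0,0],[0,0,0]],[[0,0,0],[0,0,0]],[[0,0,0],[0,0,0]],[[0,0,0],[0,0,0]],[[0,0,0],[0,0,0]],[[0,0,-0.01],[0,0,0]],[[0,0,-0.03],[0,0,0]],[[0,0,-0.06],[0,0,0]],[[0,0,-0.1],[0,0,0]],[[0,0,-0.135],[0,0,0]],[[0,0,-0.15],[0,0,0]],[[0,0,-0.15],[0,0,0]]], fingers=0.075)

```text
t: 17.25
position: [0.4858, -0.1888, 0.1835]
tcp_rot: [0.466, 3.101, -0.005]
ft_force: [0.5, -0.7, -0.3]
opening: 0.88
gripper_force: 0.0
```

Emit:
play_rows(moves=[[[0,0,0],[0,0,0]],[[0,0,0],[0,0,0]]])

```text
t: 17.45
position: [0.4831, -0.1871, 0.1783]
tcp_rot: [-0.467, -3.104, -0.002]
ft_force: [0.1, -0.5, -0.1]
opening: 0.876
gripper_force: 0.0
```

```bash
python3 go.py .5 .1975 .18 92.4
```

```text
[0.5, 0.1975, 0.18, 92.4] [ 0.097   0.3725 -0.0011] [ 0.001 -0.002 -0.341]
[ 0.4831 -0.1871  0.1783] [-0.6   0.11  1.8  -0.    1.23 -1.87] [ 0.1 -0.5 -0.1]
```

Emit:
play_rows(moves=[[[0.004,0.015,0],[0,0,-0.02]],[[0.012,0.046,0],[0,0,-0.05]],[[0.022,0.083,0],[0,0,-0.09]],[[0.032,0.122,0],[0,0,-0.13]],[[0.042,0.161,0],[0,0,-0.17]],[[0.052,0.2,0],[0,0,-0.21]],[[0.062,0.24,0],[0,0,-0.25]],[[0.072,0.278,0],[0,0,-0.28]],[[0.082,0.315,0],[0,0,-0.31]],[[0.09,0.347,0],[0,0,-0.33]],[[0.095,0.366,0],[0,0,-0.341]],[[0.097,0.3725,0],[0,0,-0.341]]], fingers=0.0854)

```text
t: 18.65
position: [0.4994, 0.1995, 0.1786]
tcp_rot: [0.072, -3.138, -0.0]
ft_force: [0.1, -0.5, -0.1]
opening: 0.999
gripper_force: 0.0
```

Emit:
play_rows(moves=[[[0,0,0],[0,0,0]],[[0,0,0],[0,0,0]],[[0,0,0],[0,0,0]]])

```text
t: 18.95
position: [0.5009, 0.1959, 0.1796]
tcp_rot: [0.064, -3.14, 0.0]
ft_force: [0.0, 0.2, 0.7]
opening: 1.0
gripper_force: 0.0
```

```bash
python3 go.py .5 .1975 .041 92.4; python3 - <<'E'
from plant import viewer
import cv2, numpy as np
w=viewer.read_camera("wrist")[:,:,::-1]
e=viewer.read_camera("scene")[120:312,110:270,::-1]
cv2.imwrite("pics/w5.png",np.hstack([w,cv2.resize(e,(288,384))]))
E
```

```text
[0.5, 0.1975, 0.041, 92.4] [0.0007 0.0017 0.1386] [-0.    -0.001 -0.001]
[0.5009 0.1959 0.1796] [ 0.15  0.15  1.75 -0.    1.24 -1.46] [0.  0.2 0.7]
```

View pics/w5.png

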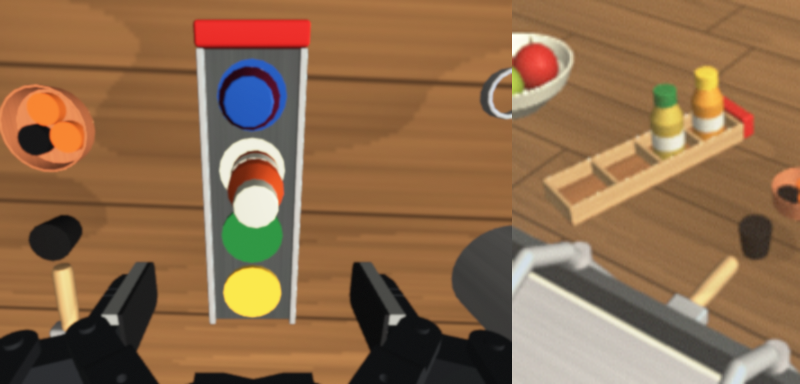

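Green and yellow both stand upright in the carrier's two wells nearest its red block. In the wrist view the white cap's top is at (256,206) and the blue one's at (249,101).

```bash
python3 wr.py 256 206 .108 249 101 .108
```

```text
[256.0, 206.0, 0.108] [0.5002 0.1975 0.108 ]
[249.0, 101.0, 0.108] [0.4315 0.1902 0.108 ]
```

Emit:
play_rows(moves=[[[0,0.001,0.01],[0,0,0]],[[0,0.001,0.035],[0,0,0]],[[0,0.001,0.065],[0,0,0]],[[0,0.001,0.092],[0,0,0]],[[0,0.001,0.113],[0,0,0]],[[0,0.001,0.127],[0,0,0]],[[0,0.001,0.135],[0,0,0]],[[0,0.001,0.138],[0,0,0]],[[0,0.001,0.138],[0,0,0]],[[0,0.001,0.138],[0,0,0]]])

```text
t: 20.05
position: [0.5017, 0.198, 0.0427]
tcp_rot: [-0.066, 3.139, 0.0]
ft_force: [-0.3, 0.1, 1.1]
opening: 0.999
gripper_force: 0.0
```

Emit:
play_rows(moves=[[[0,0,0],[0,0,0]],[[0,0,0],[0,0,0]],[[0,0,0],[0,0,0]],[[0,0,0],[0,0,0]],[[0,0,0],[0,0,0]],[[0,0,0],[0,0,0]],[[0,0,0],[0,0,0]],[[0,0,0],[0,0,0]]], fingers=0.03, newtons=30)

```text
t: 20.85
position: [0.5012, 0.198, 0.0424]
tcp_rot: [-0.066, 3.14, 0.0]
ft_force: [-1.5, -0.6, 6.0]
opening: 0.503
gripper_force: 30.4
```

Emit:
play_rows(moves=[[[0,0,-0.008],[0,0,0]],[[0,0,-0.03],[0,0,0]],[[0,0,-0.06],[0,0,0]],[[0,0,-0.09],[0,0,0]],[[0,0,-0.12],[0,0,0]],[[0,0,-0.135],[0,0,0]],[[0,0,-0.14],[0,0,0]],[[0,0,-0.14],[0,0,0]]])

```text
t: 21.65
position: [0.501, 0.1979, 0.1822]
tcp_rot: [-0.066, 3.14, 0.0]
ft_force: [0.0, 0.2, -1.8]
opening: 0.5
gripper_force: 30.8
```

```bash
python3 go.py .547 -.207 .18 72.9
```

```text
[0.547, -0.207, 0.18, 72.9] [-0.0288 -0.4065  0.0022] [0.    0.001 0.341]
[0.501  0.1979 0.1822] [ 0.16  0.15  1.75  0.    1.24 -1.46] [ 0.   0.2 -1.8]
```

Emit:
play_rows(moves=[[[-0.001,-0.016,0],[0,0,0.02]],[[-0.003,-0.048,0],[0,0,0.05]],[[-0.006,-0.088,0],[0,0,0.08]],[[-0.009,-0.13,0],[0,0,0.12]],[[-0.012,-0.172,0],[0,0,0.16]],[[-0.015,-0.214,0],[0,0,0.2]],[[-0.018,-0.256,0],[0,0,0.24]],[[-0.021,-0.298,0],[0,0,0.27]],[[-0.024,-0.338,0],[0,0,0.3]],[[-0.026,-0.374,0],[0,0,0.32]],[[-0.028,-0.397,0.001],[0,0,0.335]],[[-0.029,-0.4065,0.002],[0,0,0.341]]])

```text
t: 22.85
position: [0.5461, -0.2089, 0.1778]
tcp_rot: [-0.472, -3.103, -0.001]
ft_force: [0.4, 0.3, -0.4]
opening: 0.507
gripper_force: 31.0
```

Emit:
play_rows(moves=[[[0,0,0],[0,0,0]],[[0,0,0.01],[0,0,0]],[[0,0,0.03],[0,0,0]],[[0,0,0.055],[0,0,0]],[[0,0,0.08],[0,0,0]],[[0,0,0.1],[0,0,0]],[[0,0,0.115],[0,0,0]],[[0,0,0.123],[0,0,0]],[[0,0,0.127],[0,0,0]],[[0,0,0.128],[0,0,0]],[[0,0,0.128],[0,0,0]]])

```text
t: 23.95
position: [0.5476, -0.2073, 0.0525]
tcp_rot: [0.467, 3.105, -0.001]
ft_force: [-1.1, 0.2, -1.0]
opening: 0.503
gripper_force: 31.0
```

```bash
python3 go.py .547 -.207 .0304 72.9
```

```text
[0.547, -0.207, 0.0304, 72.9] [0.0006 0.0001 0.0221] [-0.     0.001 -0.   ]
[ 0.5476 -0.2073  0.0525] [-0.56  0.42  1.7   0.    1.02 -1.84] [-1.1  0.2 -1. ]
```

Emit:
play_rows(moves=[[[0,0,0.005],[0,0,0]],[[0,0,0.011],[0,0,0]],[[0,0,0.016],[0,0,0]],[[0,0,0.019],[0,0,0]],[[0,0,0.0205],[0,0,0]],[[0,0,0.0213],[0,0,0]],[[0,0,0.0218],[0,0,0]],[[0,0,0.0222],[0,0,0]],[[0,0,0.0225],[0,0,0]],[[0,0,0.0225],[0,0,0]]])

```text
t: 24.95
position: [0.5469, -0.207, 0.0305]
tcp_rot: [-0.467, -3.106, -0.0]
ft_force: [-6.0, 3.1, 10.0]
opening: 0.504
gripper_force: 31.8
```

Emit:
play_rows(moves=[[[0,0,0],[0,0,0]],[[0,0,0],[0,0,0]],[[0,0,0],[0,0,0]],[[0,0,0],[0,0,0]],[[0,0,0],[0,0,0]],[[0,0,-0.01],[0,0,0]],[[0,0,-0.03],[0,0,0]],[[0,0,-0.06],[0,0,0]],[[0,0,-0.1],[0,0,0]],[[0,0,-0.135],[0,0,0]],[[0,0,-0.15],[0,0,0]],[[0,0,-0.15],[0,0,0]]], fingers=0.075)

```text
t: 26.15
position: [0.5486, -0.208, 0.1825]
tcp_rot: [0.467, 3.101, -0.004]
ft_force: [0.4, -0.3, 0.1]
opening: 0.882
gripper_force: 0.0
```

Emit:
play_rows(moves=[[[0,0,0],[0,0,0]],[[0,0,0],[0,0,0]],[[0,0,0],[0,0,0]]])

```text
t: 26.45
position: [0.546, -0.2064, 0.1772]
tcp_rot: [-0.467, -3.103, -0.002]
ft_force: [0.1, 0.7, 0.3]
opening: 0.879
gripper_force: 0.0
```

```bash
python3 go.py .4318 .1902 .18 92.4
```

```text
[0.4318, 0.1902, 0.18, 92.4] [ 0.2259  0.3454 -0.0017] [ 0.002 -0.003 -0.341]
[ 0.546  -0.2064  0.1772] [-0.56  0.25  1.63  0.    1.26 -1.84] [0.1 0.7 0.3]
```

Emit:
play_rows(moves=[[[0.008,0.013,0],[0,0,-0.02]],[[0.027,0.041,0],[0,0,-0.05]],[[0.05,0.076,0],[0,0,-0.09]],[[0.073,0.112,0],[0,0,-0.13]],[[0.097,0.148,0],[0,0,-0.17]],[[0.12,0.184,0],[0,0,-0.21]],[[0.144,0.22,0],[0,0,-0.25]],[[0.168,0.257,0],[0,0,-0.28]],[[0.191,0.292,0],[0,0,-0.31]],[[0.21,0.322,0],[0,0,-0.33]],[[0.222,0.34,0],[0,0,-0.341]],[[0.226,0.345,0],[0,0,-0.341]]], fingers=0.0854)

```text
t: 27.65
position: [0.4306, 0.1915, 0.1787]
tcp_rot: [0.073, -3.139, -0.001]
ft_force: [0.2, -1.2, -0.2]
opening: 0.997
gripper_force: 0.0
```

Emit:
play_rows(moves=[[[0,0,0],[0,0,0]],[[0,0,0],[0,0,0]],[[0,0,0],[0,0,0]],[[0,0,0],[0,0,0]]])

```text
t: 28.05
position: [0.4329, 0.1883, 0.1792]
tcp_rot: [0.064, -3.141, 0.0]
ft_force: [0.8, -0.6, -0.6]
opening: 0.997
gripper_force: 0.0
```

```bash
python3 go.py .4318 .1902 .0415 92.4
```

```text
[0.4318, 0.1902, 0.0415, 92.4] [0.001  0.0019 0.1377] [-0.    -0.    -0.001]
[0.4329 0.1883 0.1792] [ 0.16  0.    1.91 -0.    1.23 -1.45] [ 0.8 -0.6 -0.6]
```

Emit:
play_rows(moves=[[[0.001,0.001,0.01],[0,0,0]],[[0.001,0.001,0.035],[0,0,0]],[[0.001,0.001,0.065],[0,0,0]],[[0.001,0.001,0.092],[0,0,0]],[[0.001,0.001,0.113],[0,0,0]],[[0.001,0.001,0.127],[0,0,0]],[[0.001,0.001,0.135],[0,0,0]],[[0.001,0.001,0.1375],[0,0,0]],[[0.001,0.001,0.1375],[0,0,0]],[[0.001,0.001,0.1375],[0,0,0]]])

```text
t: 29.05
position: [0.4322, 0.1903, 0.0425]
tcp_rot: [-0.066, 3.14, 0.0]
ft_force: [0.6, 0.6, 0.4]
opening: 0.999
gripper_force: 0.0
```

Emit:
play_rows(moves=[[[0,0,0],[0,0,0]],[[0,0,0],[0,0,0]],[[0,0,0],[0,0,0]],[[0,0,0],[0,0,0]],[[0,0,0],[0,0,0]],[[0,0,0],[0,0,0]],[[0,0,0],[0,0,0]],[[0,0,0],[0,0,0]]], fingers=0.03, newtons=30)

```text
t: 29.85
position: [0.4319, 0.1902, 0.0424]
tcp_rot: [-0.067, 3.14, -0.0]
ft_force: [-2.2, -1.6, 5.0]
opening: 0.509
gripper_force: 30.1
```

Emit:
play_rows(moves=[[[0,0,-0.008],[0,0,0]],[[0,0,-0.03],[0,0,0]],[[0,0,-0.06],[0,0,0]],[[0,0,-0.09],[0,0,0]],[[0,0,-0.12],[0,0,0]],[[0,0,-0.135],[0,0,0]],[[0,0,-0.14],[0,0,0]],[[0,0,-0.14],[0,0,0]]])

```text
t: 30.65
position: [0.4317, 0.1902, 0.1822]
tcp_rot: [-0.066, 3.14, 0.0]
ft_force: [-0.0, -0.3, -1.5]
opening: 0.507
gripper_force: 31.0
```

```bash
python3 go.py .61 -.2263 .18 72.9
```

```text
[0.61, -0.2263, 0.18, 72.9] [-0.1606 -0.4237  0.0023] [0.    0.001 0.341]
[0.4317 0.1902 0.1822] [ 0.16 -0.    1.91  0.    1.23 -1.45] [-0.  -0.3 -1.5]
```

Emit:
play_rows(moves=[[[-0.005,-0.014,0],[0,0,0.02]],[[-0.016,-0.042,0],[0,0,0.05]],[[-0.03,-0.079,0],[0,0,0.08]],[[-0.044,-0.116,0],[0,0,0.12]],[[-0.058,-0.153,0],[0,0,0.16]],[[-0.072,-0.19,0],[0,0,0.2]],[[-0.086,-0.227,0],[0,0,0.24]],[[-0.1,-0.264,0],[0,0,0.27]],[[-0.114,-0.301,0],[0,0,0.3]],[[-0.128,-0.338,0],[0,0,0.32]],[[-0.141,-0.372,0.001],[0,0,0.335]],[[-0.151,-0.398,0.002],[0,0,0.341]]])

```text
t: 31.85
position: [0.5987, -0.2029, 0.1773]
tcp_rot: [-0.47, -3.103, -0.001]
ft_force: [0.4, 0.9, -2.3]
opening: 0.504
gripper_force: 31.1
```

Emit:
play_rows(moves=[[[0,-0.018,0],[0,0,0]],[[0,-0.027,0],[0,0,0]],[[0,-0.027,0],[0,0,0]],[[0,-0.027,0],[0,0,0]],[[0,-0.027,0],[0,0,0]]])

```text
t: 32.35
position: [0.5912, -0.2256, 0.1799]
tcp_rot: [-0.466, -3.107, -0.001]
ft_force: [0.1, 0.3, -2.3]
opening: 0.504
gripper_force: 31.1
```

```bash
python3 go.py .61 -.2263 .0305 72.9
```

```text
[0.61, -0.2263, 0.0305, 72.9] [-0.0182  0.0048  0.1494] [ 0.    -0.     0.001]
[ 0.5912 -0.2256  0.1799] [-0.55  0.35  1.5   0.    1.29 -1.83] [ 0.1  0.3 -2.3]
```

Emit:
play_rows(moves=[[[-0.009,0.002,0],[0,0,0]],[[-0.018,0.005,0],[0,0,0]],[[-0.018,0.005,0.01],[0,0,0]],[[-0.018,0.005,0.03],[0,0,0]],[[-0.018,0.005,0.055],[0,0,0]],[[-0.018,0.005,0.08],[0,0,0]],[[-0.018,0.005,0.1],[0,0,0]],[[-0.018,0.005,0.115],[0,0,0]],[[-0.018,0.005,0.123],[0,0,0]],[[-0.018,0.005,0.127],[0,0,0]],[[-0.018,0.005,0.127],[0,0,0]],[[-0.018,0.005,0.127],[0,0,0]]])

```text
t: 33.55
position: [0.6106, -0.2278, 0.0539]
tcp_rot: [0.467, 3.105, -0.001]
ft_force: [-0.1, -0.3, -1.7]
opening: 0.505
gripper_force: 31.1
```

```bash
python3 go.py .61 -.2263 .0304 72.9
```

```text
[0.61, -0.2263, 0.0304, 72.9] [0.0011 0.0013 0.0235] [-0.     0.002 -0.   ]
[ 0.6106 -0.2278  0.0539] [-0.54  0.54  1.52 -0.    1.08 -1.81] [-0.1 -0.3 -1.7]
```

Emit:
play_rows(moves=[[[0,0.001,0.005],[0,0,0]],[[0,0.001,0.011],[0,0,0]],[[0,0.001,0.016],[0,0,0]],[[0,0.001,0.019],[0,0,0]],[[0,0.001,0.021],[0,0,0]],[[0,0.001,0.0222],[0,0,0]],[[0,0.001,0.0228],[0,0,0]],[[0,0.001,0.0234],[0,0,0]],[[0,0.001,0.0238],[0,0,0]],[[0,0.001,0.0238],[0,0,0]]])

```text
t: 34.55
position: [0.6102, -0.2264, 0.0304]
tcp_rot: [-0.467, -3.106, 0.0]
ft_force: [-5.7, 2.1, 8.4]
opening: 0.506
gripper_force: 32.1
```

Emit:
play_rows(moves=[[[0,0,0],[0,0,0]],[[0,0,0],[0,0,0]],[[0,0,0],[0,0,0]],[[0,0,0],[0,0,0]],[[0,0,0],[0,0,0]],[[0,0,-0.01],[0,0,0]],[[0,0,-0.03],[0,0,0]],[[0,0,-0.06],[0,0,0]],[[0,0,-0.1],[0,0,0]],[[0,0,-0.135],[0,0,0]],[[0,0,-0.15],[0,0,0]],[[0,0,-0.15],[0,0,0]]], fingers=0.075)

```text
t: 35.75
position: [0.6118, -0.2273, 0.1826]
tcp_rot: [0.467, 3.101, -0.004]
ft_force: [-0.8, 0.5, -0.4]
opening: 0.879
gripper_force: 0.0
```

Emit:
play_rows(moves=[[[0,0.02,-0.02],[0,0,0]],[[0,0.05,-0.03],[0,0,0]],[[0,0.08,-0.04],[0,0,0]],[[0,0.1,-0.04],[0,0,0]],[[0,0.1,-0.04],[0,0,0]],[[0,0.1,-0.04],[0,0,0]],[[0,0.1,-0.04],[0,0,0]]])

```text
t: 36.45
position: [0.6388, -0.1316, 0.2174]
tcp_rot: [-0.468, -3.104, -0.0]
ft_force: [-0.3, -0.2, -0.1]
opening: 0.878
gripper_force: 0.0
```

```bash
python3 - <<'E'
from plant import viewer
import cv2, numpy as np
d=viewer.read_camera("side")[110:250,240:400,::-1]
e=viewer.read_camera("scene")[110:250,110:270,::-1]
cv2.imwrite("pics/s9.png",cv2.resize(np.hstack([d,e]),None,fx=2.5,fy=2.5))
E
```

```text
(no output)
```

View pics/s9.png

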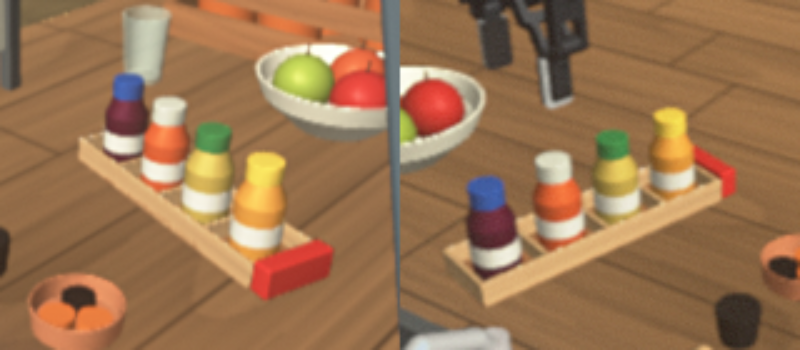

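All four bottles stand upright, one per well. From the red block they run yellow, green, white, blue, and the gripper is clear of them.

```bash
python3 -c "
from plant import hand_in
print(hand_in())"
```

```text
the job is handed in; nothing more can be done
None
```

All four bottles stand upright in the carrier in reverse order (yellow, green, white, blue from its red block), and I handed the job in at about 36 s of the 120 s allowed; no verdict came back.

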